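# Demould a brittle bracket onto the sprung curing stand

## Task

Lift the freshly cast, still brittle bracket out of its open mould by its upright lug, gripping no harder than about 40 N, and set it upright in the middle of the curing stand's plate, its long side along the plate's long side. Nobody has noted how high the stand is set, so lower the bracket by feel until it just rests on the sprung plate while you still hold it, never pressing it down with more than about 10 N and never dropping it; then let go. Leave the jar, the beaker and the wrench where they are.

Things in the scene. Friction and masses are not known exactly. Their poses are not given: they have to be found in the camera images.
- bracket: Cream cast bracket, 0.17-0.36 kg. Foot 80 (x) x 50 (y) x 12 mm with a central upright lug, 44 mm along x, 16 mm thick along y, round-topped, top 52 mm above the underside, gripping faces flat up to 44 mm; dark bore mark. At x = +-31 mm a boss, 16 mm across, top at 18 mm. Origin: centre of the underside; z up, x along the long side. Same either way round.
- mould: Open aluminium mould block, fixed to the bench, 130 (x) x 100 (y) x 30 mm, with a cavity 84 x 54 mm, 18 mm deep (floor 12 mm above the bench). The bracket lies in it with its foot below the rim, its axes along the mould's. Origin: centre of the underside; x along the long side.
- stand: Curing stand, fixed: foot 130 (x) x 110 (y) x 10 mm, sleeve, column and on top, centred and parallel to the foot, a steel plate 130 (x) x 100 (y) x 6 mm. Origin: centre of the foot's underside on the bench, NOT the plate. The plate's top is 65 to 120 mm above the bench, different each time, not reported. It is sprung: yields 0.5 mm per N, up to 12 mm.
- jar: Bystander: closed jar, 56 mm diameter, 85 mm high; origin at the centre of its underside.
- beaker: Bystander: white cup, 64 mm across, 80 mm high; origin at the centre of its underside.
- wrench: Bystander: wrench lying on the bench along its x, out to the side.
Not all that is in view belongs to the job. What is shaped like the mould but red is not meant.

How it is judged:
By the outcome, as a careful person would: the job done as asked, in the order asked, and still so for the second after the job is handed in, with the robot touching nothing.
It also fails if it takes over 51 s, if anything falls off the work surface, if the arm or the gripper's body presses on something with over 40 N, if the wrist force passes 120 N, or if a joint passes its speed limit or range.

## Robot

A 6-joint arm with a two-finger parallel gripper is mounted at the origin on the work surface. World frame = base frame: x ahead of the robot, y to its left, z up, the work surface at z = 0. Lengths are in m, angles in rad, forces in N, time in s.
With the tool pointing down it reaches from about 0.275 to 0.725 m from the base axis. Payload 5.6 kg.
Tool frame: the origin (TCP) lies on the mounting face of the last link; the fingertips stand ahead of it and the grasp point (between the pads) lies 155 mm ahead of it (arm.finger_overhang is the y of the fingertips in the tool frame, in m); y points along the fingers, z is the direction in which the jaws open and shut, and the axes are right-handed (so a half turn about y gives the same grasp; the last joint's range is limited). The gripper opens to 85 mm and grips with 20 to 120 N. Pads are 22 mm wide; open, the fingers measure 114 mm over their backs; the gripper's body (76 mm by 85 mm) begins 54 mm behind the grasp point. The pads swing forward as they close: fully open they stand 13 mm farther back than shut.
Start: joints at [-0.92, 0.255, 0.108, 0, -1.424, -0.285], TCP at [0.197, -0.514, 0.405] pointing down, gripper open.
Joint ranges: [-2.95, 2.95], [-1.21, 1.97], [-1.09, 1.5], [-2.87, 1.71], [-2.94, -0.07], [-3.05, 3.05]. Speed limits (rad/s): [2.57, 2.57, 3.14, 3.14, 3.14, 3.14].

## Interface

Orientations are given as a rotation vector (axis times angle).
In Python, from workcell import arm, cams gives the robot as it stands. The module is installed in compiled form; this text tells all that it offers.
- The arm moves only by the shell command python3 -m handwheel 'ROWS' [FORCE]. ROWS is JSON, a list of rows, each a list of 7 numbers: the shift along the tool's x, y, z in m, then the turn, a rotation vector about the tool's x, y, z in degrees, then the finger opening in m, from 0 to 0.0854. A call has exactly 8 rows; each row is the pose to reach, as a shift and turn from the pose commanded when the call began, along the tool's axes at that moment; what a row does not reach only later rows make up. A row lasts 1/10 s, in which the tool goes at most 50 mm and 8.59 degrees, less where a joint would pass 70% of its speed; a pose out of reach is approached as far as the arm can. A call with a gripper value outside its range is refused whole. The fingers move at their own pace and stop on an object; FORCE is the grip in N (left out, the last holds). Time passes only in rows, so rows that repeat a pose let the fingers close, or fill a call up. It gives the time, the measured TCP pose, the force and the opening at its end, in the units of the state.
- arm.get_state(): the state, without advancing time (a new reading comes with each control period).
- cams.read_camera(name): name is "scene" or "top" or "wrist"; returns the picture (400x640x3 uint8, red, green, blue); there is no depth.
- cams.camera_model(name): a dict with "fx", "fy", "cx", "cy" (pixels), "R" (3x3) and "t" (3): a world point X has camera coordinates R X + t; the wrist camera has in their place "hand_eye" (4x4, takes a point from camera to tool coordinates, whose origin is the TCP and whose axes are the tool frame's). Camera axes: x right, y down, z forward; pixel columns grow to the right and rows downward; lengths in m; the calibration is good to about 2 mm. A picture is of the moment at which its call begins: read the wrist's pose just before it. camera_model takes no time and is no camera call.
- arm.finish_job(): hands the job in, once; it reports no verdict.
The state is a dict: "t": time; "joint_positions": joint angles; "dq": joint speeds; "joint_efforts": joint torques, N m; "tcp_pos": TCP position; "eef_rot": TCP orientation; "wrist_force": force on the tool from outside, world axes, zero at the start; "torque": the same for the moment, N m; "gripper_width": opening from 0.0 (shut) to 1.0 (fully open).
Only numpy, scipy, OpenCV 4.12 (cv2) and the standard library are available. Lean on these libraries where they do the work, as an engineer would, in place of code of your own. Each camera call takes 0.05 s, during which the arm holds its last target.

## Working session

There is one attempt and no reset: what is moved stays moved. The work goes in short steps, Python scripts to look and compute and a shell command to move; the robot and the scene stay as the last step left them, time stands still between calls to the robot, and variables do not carry over. Pictures are saved under pics/ and viewed, and the job is handed in when it is done.

```bash
mkdir -p pics; ls
python3 - <<'E'
from workcell import arm,cams
import cv2,numpy as np
np.set_printoptions(precision=4,suppress=True)
print(arm.get_state(), arm.finger_overhang)
for n in ["scene","top","wrist"]:
    im=cams.read_camera(n); cv2.imwrite(f"pics/a_{n}.png",im[:,:,::-1]); print(n,cams.camera_model(n))
E
```

```text
pics
{'t': 0.0, 'joint_positions': array([-0.9204,  0.2557,  0.107 , -0.0005, -1.4239, -0.2846]), 'dq': array([ 0.0007, -0.001 , -0.002 ,  0.0008, -0.0002,  0.0005]), 'joint_efforts': array([ -0.0004, -38.6627,  23.7942,   5.3654,  -0.0062,  -0.    ]), 'tcp_pos': array([ 0.1967, -0.5134,  0.4038]), 'eef_rot': array([-1.5499, -0.2866,  0.2872]), 'wrist_force': array([ 0.4376,  0.032 , -0.7328]), 'torque': array([ 0.0021, -0.0346,  0.0493]), 'gripper_width': 0.9978237042186351} 0.1734
scene {'fx': 419.07940708444704, 'fy': 419.07940708444704, 'cx': 317.45476017910096, 'cy': 203.36762094041325, 'R': array([[ 0.6098,  0.7925, -0.0126],
       [ 0.4643, -0.37  , -0.8047],
       [-0.6424,  0.4848, -0.5936]]), 't': array([-0.3483, -0.2285,  1.6768])}
top {'fx': 432.27846265952365, 'fy': 432.27846265952365, 'cx': 316.6526794156209, 'cy': 201.07807858368363, 'R': array([[ 0.0234, -0.9997, -0.0052],
       [-0.9993, -0.0233, -0.0308],
       [ 0.0307,  0.0059, -0.9995]]), 't': array([-0.0114,  0.5243,  1.2523])}
wrist {'fx': 276.9924466971436, 'fy': 276.9924466971436, 'cx': 313.2336906485053, 'cy': 201.05646578339366, 'hand_eye': array([[ 0.0004,  0.9631,  0.269 , -0.0685],
       [ 0.0008, -0.269 ,  0.9631,  0.0313],
       [ 1.    , -0.0001, -0.0009,  0.0002],
       [ 0.    ,  0.    ,  0.    ,  1.    ]])}
```

View pics/a_scene.png

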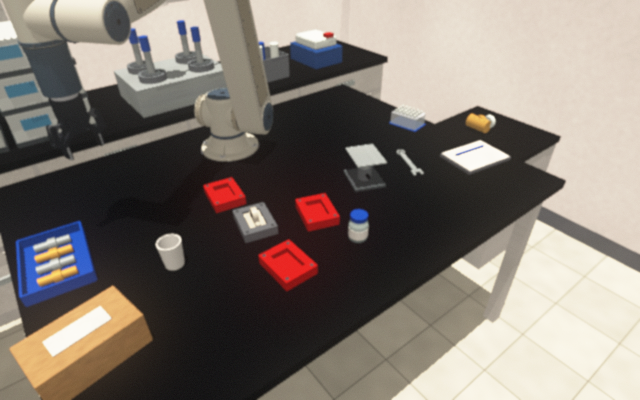

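View pics/a_top.png

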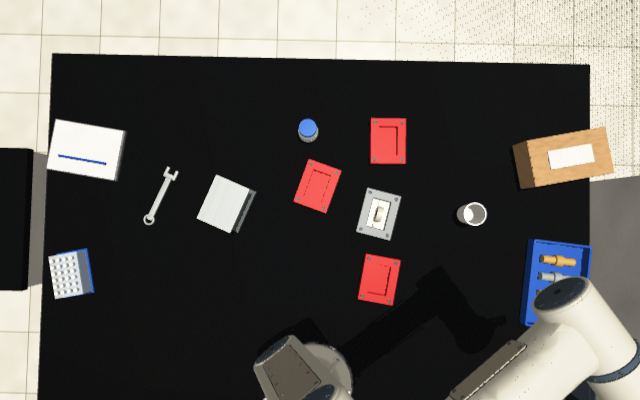

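View pics/a_wrist.png

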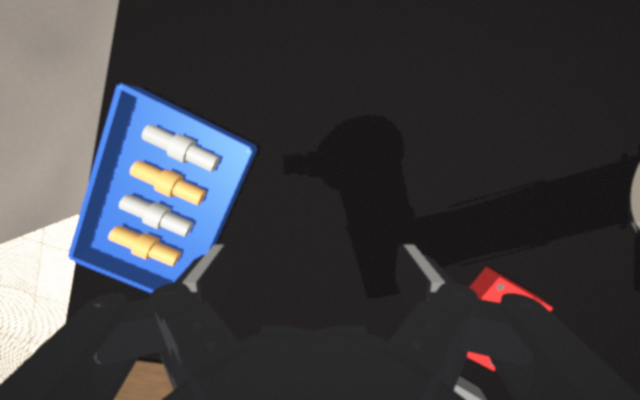

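Top view: the grey mould with the cream bracket is at about (378,214), the stand plate at (227,204), the jar at (308,130) and the beaker at (472,213). There are three red decoys. In the scene view the mould is at (255,221) and the plate at (366,155). Next I measure them.

```bash
cat > h.py <<'E'
import cv2,numpy as np
from scipy.spatial.transform import Rotation as Ro
from workcell import arm,cams
np.set_printoptions(precision=4,suppress=True)
def cam(n,st=None):
    m=cams.camera_model(n)
    K=np.array([[m['fx'],0,m['cx']],[0,m['fy'],m['cy']],[0,0,1]])
    if n=='wrist':
        H=np.array(m['hand_eye']); T=np.eye(4); T[:3,:3]=Ro.from_rotvec(st['eef_rot']).as_matrix(); T[:3,3]=st['tcp_pos']
        C=np.linalg.inv(T@H); return K,C[:3,:3],C[:3,3]
    return K,np.array(m['R']),np.array(m['t'])
def plane(c,uv,z):
    K,R,t=c; o=-R.T@t; out=[]
    for u,v in np.atleast_2d(uv):
        d=R.T@np.linalg.solve(K,[u,v,1]); out.append(o+d*(z-o[2])/d[2])
    return np.array(out)
def tri(c1,p1,c2,p2):
    P=[c[0]@np.c_[c[1],c[2]] for c in (c1,c2)]
    X=cv2.triangulatePoints(P[0],P[1],np.float64(p1).T,np.float64(p2).T); return (X[:3]/X[3]).T
def quad(mask):
    cs,_=cv2.findContours(mask,cv2.RETR_EXTERNAL,cv2.CHAIN_APPROX_NONE); c=max(cs,key=cv2.contourArea)
    h=cv2.convexHull(c)
    for e in np.arange(.01,.15,.005):
        q=cv2.approxPolyDP(h,e*cv2.arcLength(h,True),True)
        if len(q)==4: break
    return q[:,0].astype(float),cv2.contourArea(c)
def box(mask,x0,y0,x1,y1):
    m=np.zeros_like(mask); m[y0:y1,x0:x1]=mask[y0:y1,x0:x1]; return m
E
python3 - <<'E'
from h import *
T=cv2.imread('pics/a_top.png');S=cv2.imread('pics/a_scene.png')
def gray(im,lo):
    h=cv2.cvtColor(im,cv2.COLOR_BGR2HSV); return ((h[...,1]<60)&(h[...,2]>lo)).astype(np.uint8)*255
ct=cam('top');cs=cam('scene')
for lo in (110,140):
    pt,a=quad(box(gray(T,lo),190,165,262,240)); print('plate top',pt.tolist(),a)
    ps,a=quad(box(gray(S,lo),335,135,392,167)); print('plate scene',ps.tolist(),a)
for lo in (70,100):
    m,a=quad(box(gray(T,lo),345,175,410,250)); print('mould top',m.tolist(),a)
    w=plane(ct,m,.03); print(w,w.mean(0),np.linalg.norm(w-np.roll(w,1,0),axis=1))
cv2.imwrite('pics/b.png',np.hstack([cv2.resize(T[160:250,190:270],None,fx=4.5,fy=4.5,interpolation=2),cv2.resize(T[170:260,340:420],None,fx=4.5,fy=4.5,interpolation=2)]))
cv2.imwrite('pics/b2.png',cv2.resize(S[130:200,330:430],None,fx=6,fy=6,interpolation=2))
E
```

```text
plate top [[216.0, 174.0], [255.0, 192.0], [237.0, 232.0], [197.0, 218.0]] 1807.0
plate scene [[386.0, 162.0], [357.0, 166.0], [346.0, 147.0], [373.0, 144.0]] 598.5
plate top [[216.0, 175.0], [248.0, 188.0], [229.0, 232.0], [197.0, 218.0]] 1704.5
plate scene [[385.0, 162.0], [358.0, 166.0], [346.0, 148.0], [372.0, 144.0]] 554.5
mould top [[367.0, 187.0], [401.0, 197.0], [389.0, 240.0], [356.0, 231.0]] 1583.0
[[ 0.5674 -0.1426  0.03  ]
 [ 0.541  -0.2405  0.03  ]
 [ 0.4174 -0.2084  0.03  ]
 [ 0.4408 -0.1137  0.03  ]] [ 0.4917 -0.1763  0.03  ] [0.1299 0.1013 0.1277 0.0975]
mould top [[367.0, 188.0], [400.0, 196.0], [389.0, 240.0], [356.0, 231.0]] 1551.5
[[ 0.5645 -0.1427  0.03  ]
 [ 0.5438 -0.2375  0.03  ]
 [ 0.4174 -0.2084  0.03  ]
 [ 0.4408 -0.1137  0.03  ]] [ 0.4916 -0.1756  0.03  ] [0.1271 0.0971 0.1297 0.0975]
```

View pics/b.png

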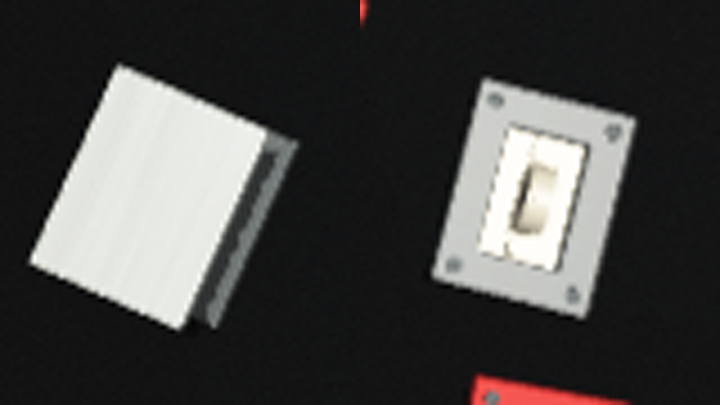

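View pics/b2.png

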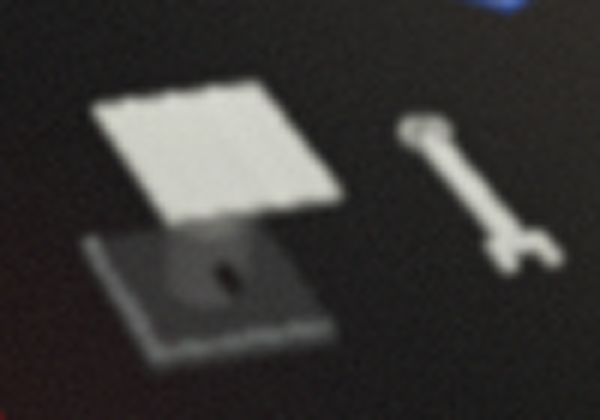

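Run:
```python
from h import *
T=cv2.imread('pics/a_top.png');S=cv2.imread('pics/a_scene.png')
ct=cam('top');cs=cam('scene')
def gray(im,lo):
    h=cv2.cvtColor(im,cv2.COLOR_BGR2HSV); return ((h[...,1]<60)&(h[...,2]>lo)).astype(np.uint8)*255
# centre+orientation by minAreaRect/moments
def rect(m):
    c,_=cv2.findContours(m,0,1); c=max(c,key=cv2.contourArea); return cv2.minAreaRect(c)
mt=box(gray(T,140),190,165,262,240); r=rect(mt); print(r)
pt=cv2.boxPoints(r)
ps=np.array([[386,162],[357.5,166],[346,147.5],[372.5,144]],float)
w=plane(ct,pt,.095)
K,R,t=cs
best=None
for z in np.arange(.06,.125,.005):
    w=plane(ct,pt,z); q=(K@(R@w.T+t[:,None])).T; q=q[:,:2]/q[:,2:]
    idx=[int(np.argmin(np.linalg.norm(ps-a,axis=1))) for a in q]
    e=np.linalg.norm(ps[idx]-q,axis=1); print(round(z,3),idx,e.mean())
    if best is None or e.mean()<best[0]: best=(e.mean(),idx)
X=tri(ct,pt,cs,ps[best[1]]); print(X,X.mean(0),np.linalg.norm(X-np.roll(X,1,0),axis=1))
z=X[:,2].mean();w=plane(ct,pt,z);print(w,w.mean(0),np.linalg.norm(w-np.roll(w,1,0),axis=1))
for i in (0,1):
    d=w[i+1]-w[i];print('edge',np.linalg.norm(d),np.degrees(np.arctan2(d[1],d[0]))%180)
# bracket cream region and mould rect
mm=box(gray(T,85),345,175,410,250); r=rect(mm);w=plane(ct,cv2.boxPoints(r),.03);print('mould',w.mean(0))
for i in (0,1):
    d=w[i+1]-w[i];print('edge',np.linalg.norm(d),np.degrees(np.arctan2(d[1],d[0]))%180)
s=arm.get_state();print(Ro.from_rotvec(s['eef_rot']).as_matrix())
# bystanders
for n,uv,z in (('jar',(308,127),.085),('beaker',(473,213),.08)): print(n,plane(ct,uv,z))
```

```text
((222.71205139160156, 203.1954345703125), (36.75043487548828, 48.65100860595703), 24.227745056152344)
0.06 [3, 0, 1, 2] 9.225167553177897
0.065 [3, 0, 1, 2] 8.050204767217672
0.07 [3, 0, 1, 2] 6.8709199371244285
0.075 [3, 0, 1, 2] 5.688077467288516
0.08 [3, 0, 1, 2] 4.503252742847353
0.085 [3, 0, 1, 2] 3.3201807888319093
0.09 [3, 0, 1, 2] 2.150061611824053
0.095 [3, 0, 1, 2] 1.0500522831451269
0.1 [3, 0, 1, 2] 0.865481014736116
0.105 [3, 0, 1, 2] 1.7849450785339174
0.11 [3, 0, 1, 2] 2.9447806055834578
0.115 [3, 0, 1, 2] 4.152891162517866
0.12 [3, 0, 1, 2] 5.380596604132292
[[0.4683 0.3261 0.0964]
 [0.5889 0.2738 0.0987]
 [0.5505 0.1821 0.1   ]
 [0.4303 0.2344 0.0976]] [0.5095 0.2541 0.0982] [0.0992 0.1315 0.0995 0.1311]
[[0.4686 0.3259 0.0982]
 [0.5902 0.2755 0.0982]
 [0.5513 0.1832 0.0982]
 [0.43   0.2339 0.0982]] [0.51   0.2546 0.0982] [0.0998 0.1316 0.1001 0.1315]
edge 0.1316488634422686 157.48036392305286
edge 0.10008174080405419 67.13453329725597
mould [ 0.4921 -0.1763  0.03  ]
edge 0.13251088283632634 166.5578279496821
edge 0.10176870158578252 76.66150738796938
[[ 0.9339 -0.0006 -0.3577]
 [ 0.3577  0.0013  0.9339]
 [-0.0001 -1.      0.0014]]
jar [[0.7254 0.0289 0.085 ]]
beaker [[ 0.4994 -0.4289  0.08  ]]
```

Both results fit the given sizes: mould edges 132 x 102 mm, centre (0.492,-0.176), long axis at 166.6°; plate edges 131 x 100 mm, top at about 98 mm, centre (0.510,0.255), long axis at 157.5°. I'll hover above the mould and look with the wrist camera.

```bash
python3 -m handwheel '[[0.045,0.01,0.024,0,4.3,0,0.085],[0.09,0.02,0.048,0,8.6,0,0.085],[0.135,0.03,0.071,0,12.9,0,0.085],[0.18,0.04,0.095,0,17.2,0,0.085],[0.225,0.05,0.119,0,21.5,0,0.085],[0.27,0.06,0.143,0,25.8,0,0.085],[0.315,0.07,0.167,0,30.1,0,0.085],[0.355,0.085,0.188,0,34.4,0,0.085]]' 35
python3 -m handwheel '[[0.38,0.095,0.20,0,0,0,0.085],[0,0,0,0,0,0,0.085],[0,0,0,0,0,0,0.085],[0,0,0,0,0,0,0.085],[0,0,0,0,0,0,0.085],[0,0,0,0,0,0,0.085],[0,0,0,0,0,0,0.085],[0,0,0,0,0,0,0.085]]' >/dev/null 2>&1 || true
python3 - <<'E'
from h import *
s=arm.get_state(); print(s['t'],s['tcp_pos'],Ro.from_rotvec(s['eef_rot']).as_matrix())
E
```

```text
t: 0.95
tcp_pos: [0.4553, -0.2171, 0.323]
eef_rot: [-1.563, 0.185, -0.187]
wrist_force: [0.7, -1.7, 0.3]
gripper_width: 0.995
1.75 [ 0.454  -0.2189  0.3234] [[ 0.9726  0.0012  0.2326]
 [-0.2326 -0.0001  0.9726]
 [ 0.0012 -1.      0.0002]]
```

My second call was careless: its first row was relative to the wrong start, so the arm wiggled and returned, without harm. I'll move over the mould centre.

```bash
python3 -m handwheel '[[0.009,0.008,0.017,0,0,0,0.085],[0.018,0.016,0.034,0,0,0,0.085],[0.027,0.023,0.050,0,0,0,0.085],[0.027,0.023,0.050,0,0,0,0.085],[0.027,0.023,0.050,0,0,0,0.085],[0.027,0.023,0.050,0,0,0,0.085],[0.027,0.023,0.050,0,0,0,0.085],[0.027,0.023,0.050,0,0,0,0.085]]'
python3 - <<'E'
from h import *
s=arm.get_state(); im=cams.read_camera('wrist'); cv2.imwrite('pics/c.png',im[:,:,::-1]); np.save('c.npy',np.r_[s['tcp_pos'],s['eef_rot']])
print(s['tcp_pos'])
E
```

```text
t: 2.55
tcp_pos: [0.4918, -0.1768, 0.3001]
eef_rot: [-1.563, 0.184, -0.185]
wrist_force: [1.0, 0.4, 0.3]
gripper_width: 0.999
[ 0.4918 -0.1768  0.3001]
```

View pics/c.png

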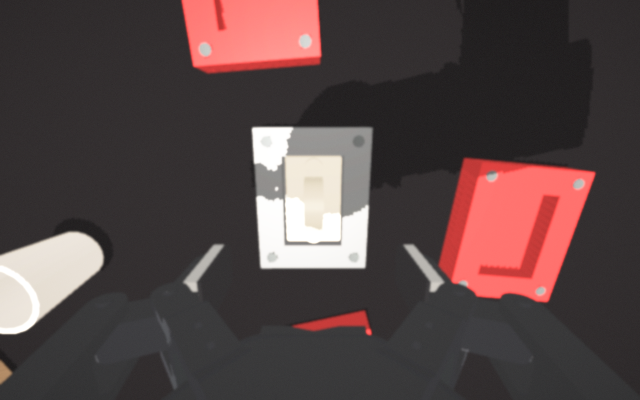

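The wrist view shows the mould with rim corners near (252,127), (373,127), (367,269) and (261,269). The bracket's foot spans (285..342, 155..244), with the lug in its middle at about (313,203). I'll refine the mould and bracket positions from these.

Run:
```python
from h import *
v=np.load('c.npy'); st={'tcp_pos':v[:3],'eef_rot':v[3:]}; c=cam('wrist',st)
im=cv2.imread('pics/c.png'); hsv=cv2.cvtColor(im,cv2.COLOR_BGR2HSV)
m=((hsv[...,2]>65)&(hsv[...,1]<110)).astype(np.uint8)*255
q,a=quad(cv2.morphologyEx(box(m,235,110,390,285),3,np.ones((7,7))));print(q.tolist(),a)
w=plane(c,q,.03);print(w,w.mean(0))
for i in (0,1):
    for d in (w[i+1]-w[i],w[(i+3)%4]-w[(i+2)%4]): print('edge',np.linalg.norm(d),np.degrees(np.arctan2(d[1],d[0]))%180)
foot=np.array([[285,155.5],[341.5,155.5],[342,243],[286,243]]);w=plane(c,foot,.024);print('foot',w,w.mean(0))
cv2.imwrite('pics/c2.png',cv2.resize(im[115:280,240:385],None,fx=3.6,fy=3.6,interpolation=2))
```

```text
[[372.0, 127.0], [366.0, 267.0], [259.0, 268.0], [251.0, 127.0]] 16348.5
[[ 0.4394 -0.1142  0.03  ]
 [ 0.5659 -0.1428  0.03  ]
 [ 0.543  -0.2429  0.03  ]
 [ 0.4158 -0.2122  0.03  ]] [ 0.491 -0.178  0.03 ]
edge 0.1297462966603273 167.24513138926324
edge 0.13086221517887553 166.3936646146975
edge 0.10271586956912132 77.13384503897517
edge 0.10077941485391821 76.5054720281658
foot [[ 0.4457 -0.1915  0.024 ]
 [ 0.4573 -0.1433  0.024 ]
 [ 0.5389 -0.16    0.024 ]
 [ 0.5264 -0.2122  0.024 ]] [ 0.4921 -0.1768  0.024 ]
```

View pics/c2.png

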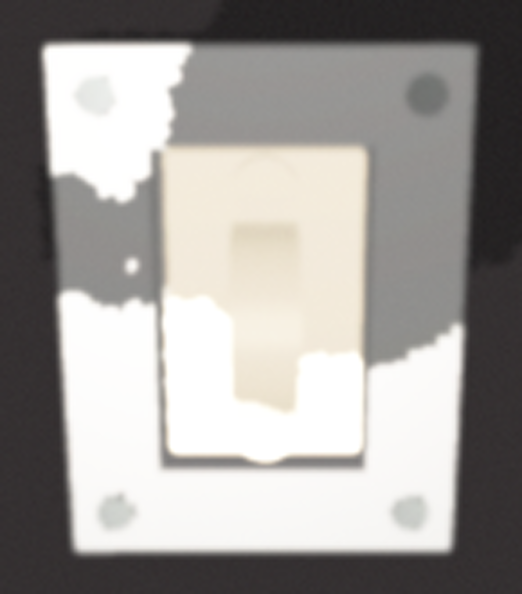

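The lug is centred between the jaws (column 313.6 against the image centre at 313.2), and the foot centre (0.492,-0.177) matches the TCP. Angles agree too. I'll descend so that the fingertips stop about 3 mm above the rim.

```bash
python3 -m handwheel '[[0,0.02,0,0,0,0,0.085],[0,0.04,0,0,0,0,0.085],[0,0.06,0,0,0,0,0.085],[0,0.075,0,0,0,0,0.085],[0,0.085,0,0,0,0,0.085],[0,0.093,0,0,0,0,0.085],[0,0.093,0,0,0,0,0.085],[0,0.093,0,0,0,0,0.085]]' 35
python3 - <<'E'
from h import *
s=arm.get_state(); print(s['tcp_pos'],s['wrist_force']);im=cams.read_camera('wrist'); cv2.imwrite('pics/d.png',im[:,:,::-1])
E
```

```text
t: 3.4
tcp_pos: [0.4923, -0.1766, 0.2073]
eef_rot: [-1.563, 0.183, -0.185]
wrist_force: [0.4, 0.5, 1.0]
gripper_width: 0.996
[ 0.4923 -0.1766  0.2073] [0.3914 0.4837 0.9889]
```

View pics/d.png

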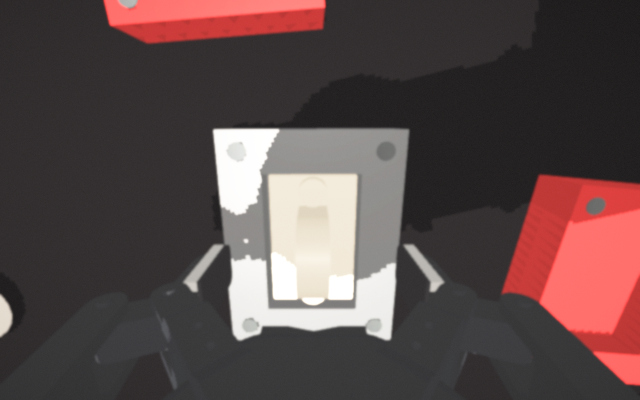

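The lug (columns 296..331) sits midway between the fingertips (222 and 405). Closing now.

```bash
python3 -m handwheel '[[0,0,0,0,0,0,0.06],[0,0,0,0,0,0,0.045],[0,0,0,0,0,0,0.032],[0,0,0,0,0,0,0.025],[0,0,0,0,0,0,0.02],[0,0,0,0,0,0,0.015],[0,0,0,0,0,0,0.012],[0,0,0,0,0,0,0.01]]' 35
python3 -m handwheel '[[0,0,0,0,0,0,0.005],[0,0,0,0,0,0,0.005],[0,0,0,0,0,0,0.005],[0,0,0,0,0,0,0.005],[0,0,0,0,0,0,0.005],[0,0,0,0,0,0,0.005],[0,0,0,0,0,0,0.005],[0,0,0,0,0,0,0.005]]' 35
python3 - <<'E'
from h import *
s=arm.get_state(); print(s['tcp_pos'],s['wrist_force'],s['torque'],s['gripper_width']*85);im=cams.read_camera('wrist'); cv2.imwrite('pics/e.png',im[:,:,::-1])
E
```

```text
t: 4.25
tcp_pos: [0.4921, -0.1765, 0.207]
eef_rot: [-1.563, 0.184, -0.184]
wrist_force: [0.8, -0.7, 2.2]
gripper_width: 0.18
t: 5.05
tcp_pos: [0.4921, -0.1765, 0.207]
eef_rot: [-1.563, 0.184, -0.184]
wrist_force: [-0.0, -0.4, 5.2]
gripper_width: 0.182
[ 0.4921 -0.1765  0.207 ] [-0.0453 -0.3931  5.2488] [-0.053   0.3421  0.0159] 15.493127880414228
```

View pics/e.png

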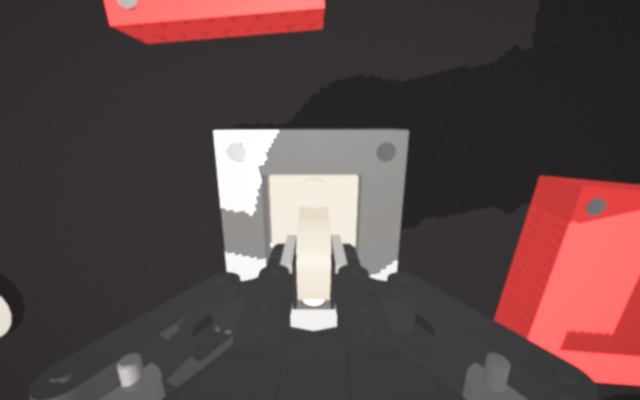

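Gripped at 15.5 mm opening. Lifting slowly out of the mould, then higher.

```bash
python3 -m handwheel '[[0,-0.002,0,0,0,0,0.005],[0,-0.006,0,0,0,0,0.005],[0,-0.012,0,0,0,0,0.005],[0,-0.02,0,0,0,0,0.005],[0,-0.03,0,0,0,0,0.005],[0,-0.04,0,0,0,0,0.005],[0,-0.045,0,0,0,0,0.005],[0,-0.045,0,0,0,0,0.005]]' 35
python3 - <<'E'
from h import *
s=arm.get_state(); print(s['tcp_pos'],s['wrist_force'],s['torque'],s['gripper_width']*85);im=cams.read_camera('wrist'); cv2.imwrite('pics/f.png',im[:,:,::-1])
E
```

```text
t: 5.9
tcp_pos: [0.4924, -0.1766, 0.253]
eef_rot: [-1.563, 0.182, -0.186]
wrist_force: [-0.4, -0.7, -2.9]
gripper_width: 0.18
[ 0.4924 -0.1766  0.253 ] [-0.3802 -0.7075 -2.9255] [-0.0015 -0.0115  0.0223] 15.31452968274672
```

View pics/f.png

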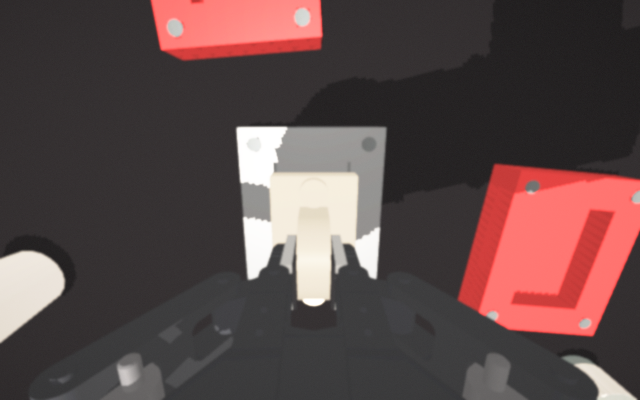

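It's lifted; the wrist reads about 3 N of weight and the bracket hasn't shifted in the jaws. Raising it, then traversing towards the stand.

```bash
python3 -m handwheel '[[0,-0.01,0,0,0,0,0.005],[0,-0.028,0,0,0,0,0.005],[0,-0.046,0,0,0,0,0.005],[0,-0.064,0,0,0,0,0.005],[0,-0.082,0,0,0,0,0.005],[0,-0.1,0,0,0,0,0.005],[0,-0.108,0,0,0,0,0.005],[0,-0.11,0,0,0,0,0.005]]' 35
python3 -m handwheel '[[-0.003,0,0.012,0,0.5,0,0.005],[-0.008,0,0.04,0,1.5,0,0.005],[-0.014,0,0.07,0,3,0,0.005],[-0.022,0,0.11,0,4.5,0,0.005],[-0.029,0,0.15,0,6,0,0.005],[-0.037,0,0.19,0,7.5,0,0.005],[-0.044,0,0.225,0,8.5,0,0.005],[-0.048,0,0.245,0,9.1,0,0.005]]' 35
python3 - <<'E'
from h import *
s=arm.get_state(); R=Ro.from_rotvec(s['eef_rot']).as_matrix(); print(R, R.T@(np.array([.510,.2546,s['tcp_pos'][2]])-s['tcp_pos']))
E
```

```text
t: 6.75
tcp_pos: [0.4921, -0.1765, 0.3627]
eef_rot: [-1.563, 0.183, -0.185]
wrist_force: [0.9, -0.3, -3.1]
gripper_width: 0.182
t: 7.55
tcp_pos: [0.5019, 0.0753, 0.3606]
eef_rot: [-1.549, 0.309, -0.306]
wrist_force: [0.5, -0.3, -2.3]
gripper_width: 0.179
[[ 0.924  -0.002   0.3823]
 [-0.3823 -0.      0.924 ]
 [-0.0018 -1.     -0.0008]] [-0.0611 -0.      0.1688]
```

```bash
python3 -m handwheel '[[-0.011,0,0.03,0,0,0,0.005],[-0.023,0,0.065,0,0,0,0.005],[-0.036,0,0.1,0,0,0,0.005],[-0.047,0,0.13,0,0,0,0.005],[-0.055,0,0.152,0,0,0,0.005],[-0.059,0,0.163,0,0,0,0.005],[-0.061,0,0.168,0,0,0,0.005],[-0.061,0,0.168,0,0,0,0.005]]' 35
python3 - <<'E'
from h import *
s=arm.get_state(); R=Ro.from_rotvec(s['eef_rot']).as_matrix(); print(R,s['tcp_pos'])
for n in ('wrist','scene','top'):
    im=cams.read_camera(n); cv2.imwrite(f'pics/g_{n}.png',im[:,:,::-1])
np.save('g.npy',np.r_[s['tcp_pos'],s['eef_rot']])
E
```

```text
t: 8.35
tcp_pos: [0.5103, 0.2515, 0.3612]
eef_rot: [-1.55, 0.309, -0.308]
wrist_force: [-0.0, -1.0, -3.2]
gripper_width: 0.177
[[ 0.9237 -0.001   0.3831]
 [-0.3831 -0.0009  0.9237]
 [-0.0006 -1.     -0.0012]] [0.5103 0.2515 0.3612]
```

View pics/g_wrist.png

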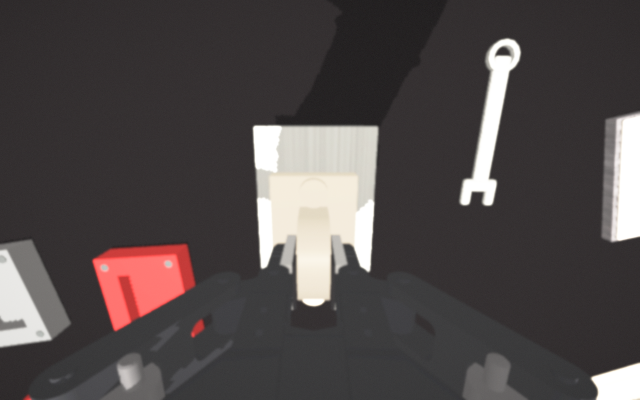

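View pics/g_scene.png

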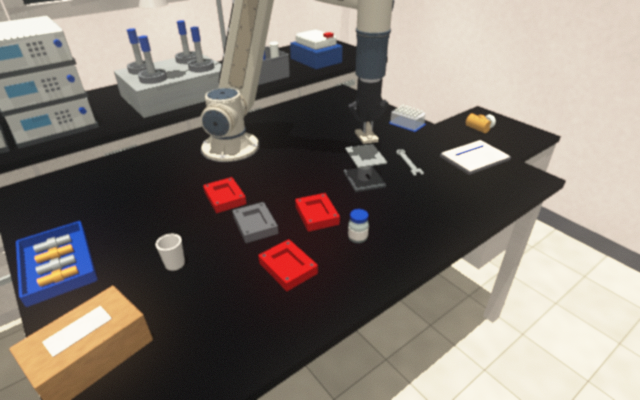

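The wrist view shows the plate beyond the foot: far edge at row 126, columns 253..378, with side edges running down to row ~270. I'll use those edges to check centring and yaw.

Run:
```python
from h import *
v=np.load('g.npy'); st={'tcp_pos':v[:3],'eef_rot':v[3:]}; c=cam('wrist',st); R=Ro.from_rotvec(v[3:]).as_matrix()
g=cv2.cvtColor(cv2.imread('pics/g_wrist.png'),cv2.COLOR_BGR2GRAY)
def edges(z):
    L=[];Rr=[];T=[]
    for r in range(132,260,4):
        cols=np.where(g[r,235:400]>95)[0]+235; L.append((cols.min()-.5,r));Rr.append((cols.max()+.5,r))
    for u in range(262,372,4):
        T.append((u,np.where(g[110:150,u]>95)[0].min()+109.5))
    out=[]
    for P in (L,Rr,T):
        w=plane(c,P,z); out.append((w-v[:3])@R)   # tool coords
    return out
for z in (.093,.098,.103):
    L,Rr,T=edges(z)
    fl=[cv2.fitLine(a[:,[0,2]].astype(np.float32),cv2.DIST_HUBER,0,.01,.01).ravel() for a in (L,Rr)]
    ft=cv2.fitLine(T[:,[2,0]].astype(np.float32),cv2.DIST_HUBER,0,.01,.01).ravel()
    at0=[f[3]-f[2]*f[1]/f[0] for f in fl]
    print(z,'tool z of side edges at x=0',at0,'mid',np.mean(at0),'slopes deg',[np.degrees(np.arctan(f[1]/f[0])) for f in fl],'far edge x',ft[3]-ft[2]*ft[1]/ft[0],'slope',np.degrees(np.arctan(ft[1]/ft[0])))
# foot of the held bracket: top face 12mm above underside; underside at tcp y=+.195
K,_,_=c
for nm,uv in (('foot far L',(271,174)),('far R',(357,174))):
    w=plane(c,uv,v[2]-.195+.012); print(nm,(w-v[:3])@R)
```

```text
0.093 tool z of side edges at x=0 [np.float32(-0.051122632), np.float32(0.054065492)] mid 0.0014714301 slopes deg [np.float32(-0.27104798), np.float32(0.3275495)] far edge x -0.06777683 slope 0.021491978
0.098 tool z of side edges at x=0 [np.float32(-0.05005074), np.float32(0.052932784)] mid 0.0014410224 slopes deg [np.float32(-0.27104694), np.float32(0.32754818)] far edge x -0.067793965 slope 0.021493303
0.103 tool z of side edges at x=0 [np.float32(-0.048978843), np.float32(0.051800072)] mid 0.0014106147 slopes deg [np.float32(-0.27104723), np.float32(0.32754913)] far edge x -0.0678111 slope 0.021493427
foot far L [[-0.0417  0.1831 -0.0236]]
far R [[-0.0417  0.183   0.024 ]]
```

Edges say to shift about -1 mm in tool x and +2 mm in tool z; the overhead measurement agrees within about 1 mm, and the yaw is right. I'll shift and drop to just above the expected height, with the underside at ~0.123.

```bash
python3 -m handwheel '[[-0.0005,0.006,0.001,0,0,0,0.005],[-0.001,0.014,0.002,0,0,0,0.005],[-0.001,0.022,0.002,0,0,0,0.005],[-0.001,0.03,0.002,0,0,0,0.005],[-0.001,0.036,0.002,0,0,0,0.005],[-0.001,0.039,0.002,0,0,0,0.005],[-0.001,0.04,0.002,0,0,0,0.005],[-0.001,0.04,0.002,0,0,0,0.005]]' 35
python3 -m handwheel '[[0,0.001,0,0,0,0,0.005],[0,0.002,0,0,0,0,0.005],[0,0.003,0,0,0,0,0.005],[0,0.004,0,0,0,0,0.005],[0,0.004,0,0,0,0,0.005],[0,0.004,0,0,0,0,0.005],[0,0.004,0,0,0,0,0.005],[0,0.004,0,0,0,0,0.005]]' 35
python3 - <<'E'
from h import *
s=arm.get_state(); print(s['tcp_pos'],s['wrist_force'],s['torque'])
for n in ('wrist','scene'):
    im=cams.read_camera(n); cv2.imwrite(f'pics/i_{n}.png',im[:,:,::-1])
S=cv2.imread('pics/i_scene.png'); cv2.imwrite('pics/i_s.png',cv2.resize(S[90:200,320:430],None,fx=5,fy=5,interpolation=2))
E
```

```text
t: 9.3
tcp_pos: [0.5103, 0.2537, 0.3219]
eef_rot: [-1.549, 0.308, -0.309]
wrist_force: [-0.1, 0.2, -3.1]
gripper_width: 0.18
t: 10.1
tcp_pos: [0.5102, 0.2537, 0.3179]
eef_rot: [-1.549, 0.309, -0.309]
wrist_force: [-0.0, 0.6, -4.1]
gripper_width: 0.178
[0.5102 0.2537 0.3179] [-0.014   0.5872 -4.1025] [ 0.0034 -0.0426  0.001 ]
```

View pics/i_s.png

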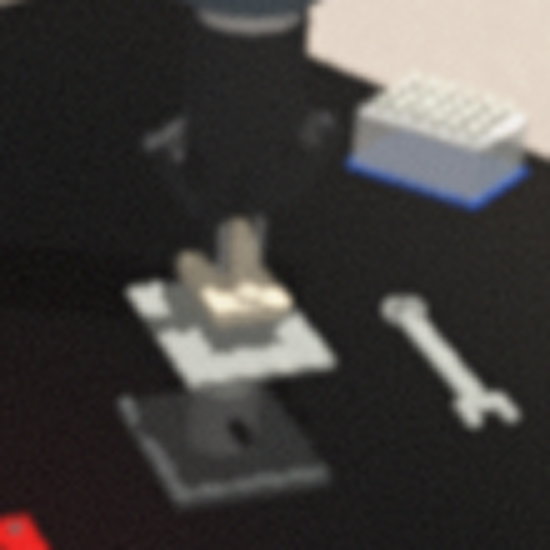

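View pics/i_wrist.png

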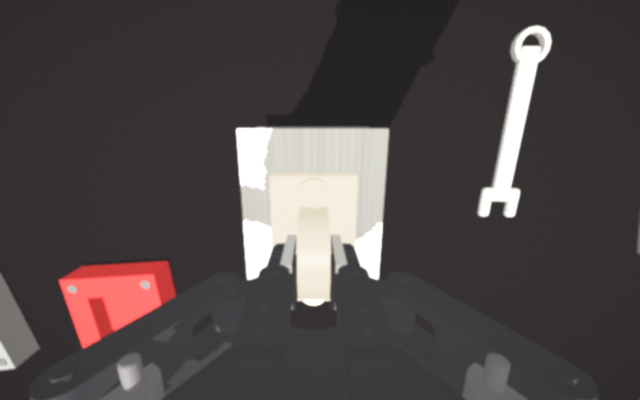

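The bracket hangs centred above the plate (plate columns 236..389, foot 269..357) and still clear of it. I'll descend in small steps while watching Fz (hanging is about -3.1).

```bash
python3 -m handwheel '[[0,0.001,0,0,0,0,0.005],[0,0.002,0,0,0,0,0.005],[0,0.003,0,0,0,0,0.005],[0,0.004,0,0,0,0,0.005],[0,0.005,0,0,0,0,0.005],[0,0.006,0,0,0,0,0.005],[0,0.006,0,0,0,0,0.005],[0,0.006,0,0,0,0,0.005]]' 35
```

```text
t: 11.0
tcp_pos: [0.5102, 0.2537, 0.3118]
eef_rot: [-1.549, 0.309, -0.309]
wrist_force: [-0.3, -0.0, -2.5]
gripper_width: 0.182
```

```bash
python3 -m handwheel '[[0,0.0005,0,0,0,0,0.005],[0,0.001,0,0,0,0,0.005],[0,0.0015,0,0,0,0,0.005],[0,0.002,0,0,0,0,0.005],[0,0.0025,0,0,0,0,0.005],[0,0.003,0,0,0,0,0.005],[0,0.003,0,0,0,0,0.005],[0,0.003,0,0,0,0,0.005]]' 35
```

```text
t: 11.8
tcp_pos: [0.5102, 0.2537, 0.3088]
eef_rot: [-1.549, 0.309, -0.309]
wrist_force: [-0.3, -0.2, -2.8]
gripper_width: 0.181
```

```bash
python3 -m handwheel '[[0,0.0005,0,0,0,0,0.005],[0,0.001,0,0,0,0,0.005],[0,0.0015,0,0,0,0,0.005],[0,0.002,0,0,0,0,0.005],[0,0.0025,0,0,0,0,0.005],[0,0.003,0,0,0,0,0.005],[0,0.003,0,0,0,0,0.005],[0,0.003,0,0,0,0,0.005]]' 35
```

```text
t: 12.6
tcp_pos: [0.5102, 0.2537, 0.3058]
eef_rot: [-1.549, 0.309, -0.309]
wrist_force: [0.4, 0.2, -2.5]
gripper_width: 0.179
```

```bash
python3 -m handwheel '[[0,0.0005,0,0,0,0,0.005],[0,0.001,0,0,0,0,0.005],[0,0.0015,0,0,0,0,0.005],[0,0.002,0,0,0,0,0.005],[0,0.0025,0,0,0,0,0.005],[0,0.0025,0,0,0,0,0.005],[0,0.0025,0,0,0,0,0.005],[0,0.0025,0,0,0,0,0.005]]' 35; python3 -c "
from h import *
s=arm.get_state();print(s['wrist_force'],s['torque'])"
```

```text
t: 13.4
tcp_pos: [0.5102, 0.2537, 0.3034]
eef_rot: [-1.549, 0.309, -0.309]
wrist_force: [-0.2, 0.3, -2.8]
gripper_width: 0.182
[-0.1647  0.3482 -2.8262] [ 0.0465 -0.0052 -0.0623]
```

```bash
python3 -m handwheel '[[0,0.0005,0,0,0,0,0.005],[0,0.001,0,0,0,0,0.005],[0,0.0015,0,0,0,0,0.005],[0,0.002,0,0,0,0,0.005],[0,0.002,0,0,0,0,0.005],[0,0.002,0,0,0,0,0.005],[0,0.002,0,0,0,0,0.005],[0,0.002,0,0,0,0,0.005]]' 35
```

```text
t: 14.2
tcp_pos: [0.5102, 0.2537, 0.3013]
eef_rot: [-1.549, 0.309, -0.309]
wrist_force: [0.4, -0.5, -2.7]
gripper_width: 0.18
```

```bash
python3 -m handwheel '[[0,0.0005,0,0,0,0,0.005],[0,0.001,0,0,0,0,0.005],[0,0.0015,0,0,0,0,0.005],[0,0.002,0,0,0,0,0.005],[0,0.002,0,0,0,0,0.005],[0,0.002,0,0,0,0,0.005],[0,0.002,0,0,0,0,0.005],[0,0.002,0,0,0,0,0.005]]' 35
```

```text
t: 15.0
tcp_pos: [0.5102, 0.2537, 0.2994]
eef_rot: [-1.549, 0.309, -0.309]
wrist_force: [0.2, -0.4, -3.3]
gripper_width: 0.182
```

```bash
python3 -m handwheel '[[0,0.0005,0,0,0,0,0.005],[0,0.001,0,0,0,0,0.005],[0,0.0015,0,0,0,0,0.005],[0,0.002,0,0,0,0,0.005],[0,0.002,0,0,0,0,0.005],[0,0.002,0,0,0,0,0.005],[0,0.002,0,0,0,0,0.005],[0,0.002,0,0,0,0,0.005]]' 35
```

```text
t: 15.8
tcp_pos: [0.5102, 0.2537, 0.2974]
eef_rot: [-1.549, 0.309, -0.309]
wrist_force: [-0.3, -0.2, -2.6]
gripper_width: 0.181
```

```bash
python3 -m handwheel '[[0,0.0005,0,0,0,0,0.005],[0,0.001,0,0,0,0,0.005],[0,0.0015,0,0,0,0,0.005],[0,0.002,0,0,0,0,0.005],[0,0.002,0,0,0,0,0.005],[0,0.002,0,0,0,0,0.005],[0,0.002,0,0,0,0,0.005],[0,0.002,0,0,0,0,0.005]]' 35
```

```text
t: 16.6
tcp_pos: [0.5102, 0.2537, 0.2953]
eef_rot: [-1.549, 0.309, -0.309]
wrist_force: [0.3, -0.5, -2.9]
gripper_width: 0.181
```

```bash
python3 -m handwheel '[[0,0.0005,0,0,0,0,0.005],[0,0.001,0,0,0,0,0.005],[0,0.0015,0,0,0,0,0.005],[0,0.002,0,0,0,0,0.005],[0,0.002,0,0,0,0,0.005],[0,0.002,0,0,0,0,0.005],[0,0.002,0,0,0,0,0.005],[0,0.002,0,0,0,0,0.005]]' 35
```

```text
t: 17.4
tcp_pos: [0.5102, 0.2537, 0.2935]
eef_rot: [-1.549, 0.308, -0.309]
wrist_force: [-0.5, -0.5, 0.6]
gripper_width: 0.179
```

Contact: Fz went from -2.9 to +0.6 N, so the plate now carries the bracket's weight. I'll hold to confirm and take a look.

```bash
python3 -m handwheel '[[0,0,0,0,0,0,0.005],[0,0,0,0,0,0,0.005],[0,0,0,0,0,0,0.005],[0,0,0,0,0,0,0.005],[0,0,0,0,0,0,0.005],[0,0,0,0,0,0,0.005],[0,0,0,0,0,0,0.005],[0,0,0,0,0,0,0.005]]' 35
python3 - <<'E'
from h import *
print(arm.get_state()['wrist_force'])
for n in ('wrist','scene'):
    im=cams.read_camera(n); cv2.imwrite(f'pics/j_{n}.png',im[:,:,::-1]); s=arm.get_state();print(s['tcp_pos'],s['wrist_force'],s['torque'])
W=cv2.imread('pics/j_wrist.png')[100:320,180:440]
S=cv2.imread('pics/j_scene.png')[100:210,320:430]
cv2.imwrite('pics/j.png',np.hstack([cv2.resize(W,(440,372)),cv2.resize(S,(340,372),interpolation=2)]))
E
```

```text
t: 18.2
tcp_pos: [0.5103, 0.2537, 0.2933]
eef_rot: [-1.549, 0.309, -0.309]
wrist_force: [-0.9, -1.4, 1.4]
gripper_width: 0.177
[-0.8738 -1.418   1.3874]
[0.5103 0.2537 0.2934] [-0.4297 -0.9527  1.1242] [-0.13    0.4226  0.0743]
[0.5103 0.2538 0.2933] [-1.3249 -1.0226  1.8441] [-0.1671  0.4408  0.0189]
```

View pics/j.png

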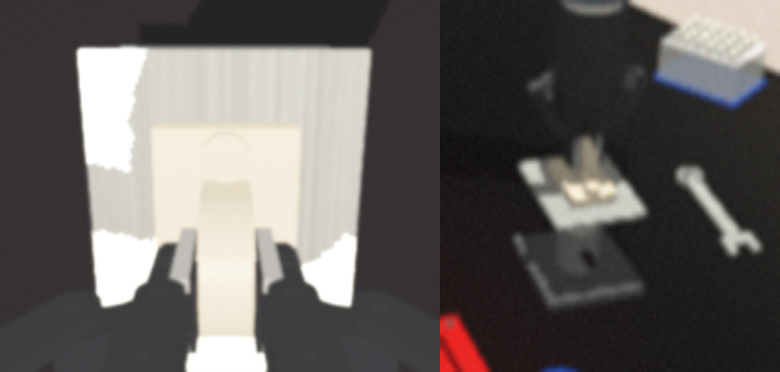

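The bracket rests flat and centred on the plate, with Fz about +1.4 N (load about 4.5 N). I'll release gently, keeping the pose.

```bash
python3 -m handwheel '[[0,0,0,0,0,0,0.005],[0,0,0,0,0,0,0.015],[0,0,0,0,0,0,0.017],[0,0,0,0,0,0,0.019],[0,0,0,0,0,0,0.023],[0,0,0,0,0,0,0.03],[0,0,0,0,0,0,0.04],[0,0,0,0,0,0,0.05]]' 20
python3 - <<'E'
from h import *
im=cams.read_camera('wrist'); cv2.imwrite('pics/k.png',im[:,:,::-1]); s=arm.get_state();print(s['tcp_pos'],s['wrist_force'],s['torque'],s['gripper_width']*85)
E
```

```text
t: 19.1
tcp_pos: [0.5102, 0.2537, 0.2933]
eef_rot: [-1.549, 0.309, -0.309]
wrist_force: [-1.1, -0.2, -0.1]
gripper_width: 0.584
[0.5102 0.2537 0.2933] [-0.062  -0.2462 -0.4034] [ 0.018  -0.0007 -0.0243] 49.755138148932865
```

View pics/k.png

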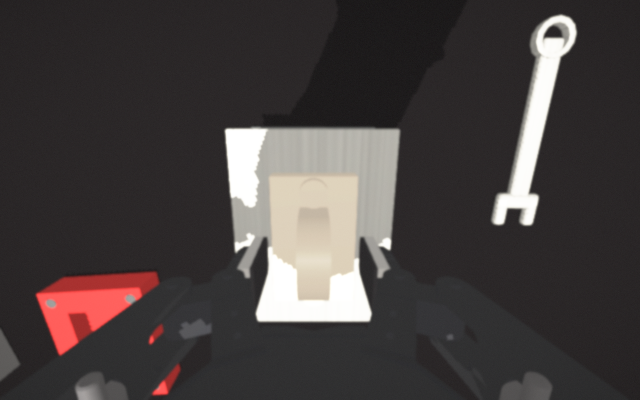

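The bracket stands free on the plate: foot columns 269..357, centred between plate edges 226..399, with both fingers clear. Rising straight up.

```bash
python3 -m handwheel '[[0,-0.006,0,0,0,0,0.055],[0,-0.018,0,0,0,0,0.055],[0,-0.035,0,0,0,0,0.055],[0,-0.06,0,0,0,0,0.055],[0,-0.085,0,0,0,0,0.055],[0,-0.11,0,0,0,0,0.055],[0,-0.115,0,0,0,0,0.055],[0,-0.115,0,0,0,0,0.055]]' 20
python3 - <<'E'
from h import *
s=arm.get_state()
for n in ('wrist','scene','top'):
    im=cams.read_camera(n); cv2.imwrite(f'pics/l_{n}.png',im[:,:,::-1])
np.save('l.npy',np.r_[s['tcp_pos'],s['eef_rot']])
E
```

```text
t: 19.95
tcp_pos: [0.5103, 0.2537, 0.4102]
eef_rot: [-1.546, 0.307, -0.31]
wrist_force: [-0.7, -0.5, -0.8]
gripper_width: 0.646
```

View pics/l_wrist.png

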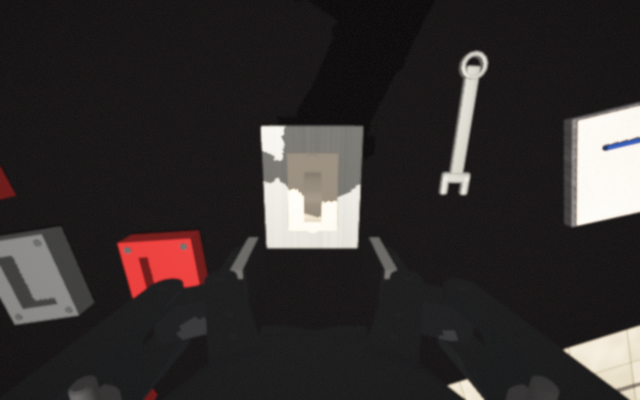

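View pics/l_scene.png

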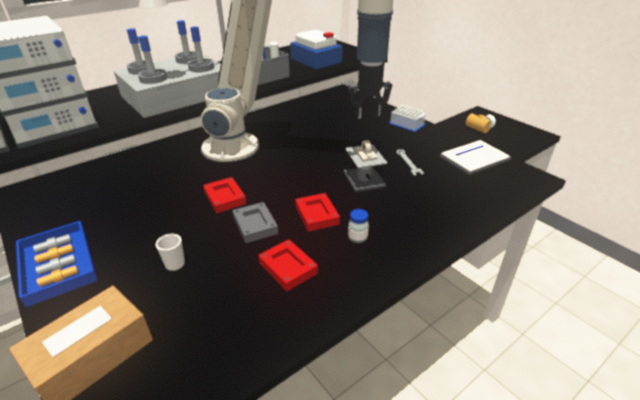

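The bracket stands upright on the plate, and the jar, beaker and wrench are unmoved. Plate corners are at about (261,126), (364,126), (358,248) and (266,248); foot corners at about (288,153), (338,153), (336,231) and (289,231). A last numeric check follows.

Run:
```python
from h import *
v=np.load('l.npy'); c=cam('wrist',{'tcp_pos':v[:3],'eef_rot':v[3:]})
p=plane(c,[[261,126],[364,126],[358,248],[266,248]],.0985); f=plane(c,[[288,153],[338,153],[336,231],[289,231]],.1105)
for n,w in (('plate',p),('foot',f)):
    d=w[3]-w[0]+w[2]-w[1]; print(n,w.mean(0),np.linalg.norm(w-np.roll(w,1,0),axis=1),np.degrees(np.arctan2(d[1],d[0])))
s=arm.get_state(); print(s['t'],s['dq'])
```

```text
plate [0.5095 0.2536 0.0985] [0.13   0.1006 0.1301 0.1016] -22.84767476079076
foot [0.5096 0.2541 0.1105] [0.0802 0.048  0.0802 0.0488] -22.947189449844448
20.1 [-0.0014  0.0053 -0.0061  0.0026  0.0004 -0.0014]
```

The foot centre is within 1 mm of the plate centre, and the yaw matches to 0.1°. Handing in.

```bash
python3 -c "
from workcell import arm
print(arm.finish_job())"
```

```text
the job is handed in; nothing more can be done
None
```

The bracket now stands upright in the middle of the curing plate, and the job was handed in at about 20 s of the 51 s allowed.

- **Grip and lift:** I gripped the lug at a commanded 35 N and lifted the bracket straight out of the mould. The wrist read about 3 N of weight.
- **Lowering by feel:** I came down in 2 mm steps until the wrist force went from -2.9 N to +0.6 N, with the plate at roughly 100 mm. It then settled at +1 to +2 N, so the plate carried about 4–5 N including the bracket's weight. Only then did I let go and back straight up.
- **Last checks:** The foot centre is within about 1 mm of the plate centre, and its long side is within 0.1° of the plate's. The jar, beaker and wrench look unmoved in the pictures.

**What did not go cleanly:**
- **Stray move:** Early on, one call started from the wrong reference and made a short wiggle in free air. It touched nothing.
- **Plate height:** The wrist picture suggested a plate height of about 105 mm against 98 mm from the two fixed cameras. I relied on touch.
- **Uneven contact:** Just before release there was a small moment of about 0.4 N m, so one end of the foot may have touched first. After release the bracket looked level.

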